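# Find the tired spring leaf and lock it with its hook

## Task

One of the three spring leaves on the hold-down rack has gone tired and gives about twice as far as the other two. Find it by pressing on the round bosses at mid-span with about 10 N (never more than 15 N), holding the tired one under that load for a moment, then swing that leaf's own hook over it until it rests fully home in its catch. Leave the other two hooks open and the things round the rack where they are.

Things in the scene. Friction and masses are not known exactly. Their poses are not given: they have to be found in the camera images.
- rack: Plywood base board of the hold-down rack, 220 (x) x 440 (y) x 12 mm, fixed. Origin: centre of its underside; x away from the robot, y to the left, z up. It carries three stations that look alike, left, middle and right (y = 155, 0, -155 mm), each with a spring leaf lying along x, root clamp at the far end, and a locking hook across its free near end
- boss_left (a point): Top centre of the round pressing boss (20 mm wide, 4 mm high) at mid-span of the left station's leaf at rest, 56 mm over the table; fixed to the rack: does not go down with the leaf. Steel leaf 24 mm wide, 4 thick, free from its root 80 mm beyond to its tip 80 mm nearer. 10 N here lowers a sound leaf's boss about 4 mm, the tired one's 9 mm, in proportion to force
- boss_middle (a point): Top centre of the round pressing boss (20 mm wide, 4 mm high) at mid-span of the middle station's leaf at rest, 56 mm over the table; fixed to the rack: does not go down with the leaf. Steel leaf 24 mm wide, 4 thick, free from its root 80 mm beyond to its tip 80 mm nearer. 10 N here lowers a sound leaf's boss about 4 mm, the tired one's 9 mm, in proportion to force
- boss_right (a point): Top centre of the round pressing boss (20 mm wide, 4 mm high) at mid-span of the right station's leaf at rest, 56 mm over the table; fixed to the rack: does not go down with the leaf. Steel leaf 24 mm wide, 4 thick, free from its root 80 mm beyond to its tip 80 mm nearer. 10 N here lowers a sound leaf's boss about 4 mm, the tired one's 9 mm, in proportion to force
- hinge_left (a point): Hinge axis (along the rack's x) of the left station's hook, 60 mm over the table, 31 mm left of its leaf's centre line, 66 mm nearer than the boss. Hook: steel strap 16 mm wide, 7 thick, 72 long from the axis, its end a cross bar 12 mm thick, 22 long. Closed it lies level, pointing right, top at 64 mm, just above the leaf; open it stands up. Hinge cheeks reach 66 mm
- hinge_middle (a point): Hinge axis (along the rack's x) of the middle station's hook, 60 mm over the table, 31 mm left of its leaf's centre line, 66 mm nearer than the boss. Hook: steel strap 16 mm wide, 7 thick, 72 long from the axis, its end a cross bar 12 mm thick, 22 long. Closed it lies level, pointing right, top at 64 mm, just above the leaf; open it stands up. Hinge cheeks reach 66 mm
- hinge_right (a point): Hinge axis (along the rack's x) of the right station's hook, 60 mm over the table, 31 mm left of its leaf's centre line, 66 mm nearer than the boss. Hook: steel strap 16 mm wide, 7 thick, 72 long from the axis, its end a cross bar 12 mm thick, 22 long. Closed it lies level, pointing right, top at 64 mm, just above the leaf; open it stands up. Hinge cheeks reach 66 mm
- catch_left (a point): Mouth of the left station's catch, 62 mm right of its hook's hinge: an open-topped fork, prongs 20 mm apart along x, tops 62 mm over the table; the closed hook's strap lies between them. The point is 60 mm over the table; axes as the rack
- catch_middle (a point): Mouth of the middle station's catch, 62 mm right of its hook's hinge: an open-topped fork, prongs 20 mm apart along x, tops 62 mm over the table; the closed hook's strap lies between them. The point is 60 mm over the table; axes as the rack
- catch_right (a point): Mouth of the right station's catch, 62 mm right of its hook's hinge: an open-topped fork, prongs 20 mm apart along x, tops 62 mm over the table; the closed hook's strap lies between them. The point is 60 mm over the table; axes as the rack
- leaf_1 (a joint): Bend of a spring leaf in rad: 0 at rest, grows as it is pressed down, stop at 0.20; at mid-span 0.01 rad is 0.8 mm. A reading has no place: the numbers 1 to 3 are not the order in which they stand; which leaf stands where varies
- leaf_2 (a joint): Bend of a spring leaf in rad: 0 at rest, grows as it is pressed down, stop at 0.20; at mid-span 0.01 rad is 0.8 mm. A reading has no place: the numbers 1 to 3 are not the order in which they stand; which leaf stands where varies
- leaf_3 (a joint): Bend of a spring leaf in rad: 0 at rest, grows as it is pressed down, stop at 0.20; at mid-span 0.01 rad is 0.8 mm. A reading has no place: the numbers 1 to 3 are not the order in which they stand; which leaf stands where varies
- hook_1 (a joint): Angle in rad of the hook of the leaf of the same number: 0 = closed, level across its leaf, in its catch; starts open at 1.75 to 2.1 (1.57 = upright, more leans out to the left). Stiff hinge (0.05 N m friction): the hook stays where it is left and must be pushed right down to 0. Numbers do not tell the place
- hook_2 (a joint): Angle in rad of the hook of the leaf of the same number: 0 = closed, level across its leaf, in its catch; starts open at 1.75 to 2.1 (1.57 = upright, more leans out to the left). Stiff hinge (0.05 N m friction): the hook stays where it is left and must be pushed right down to 0. Numbers do not tell the place
- hook_3 (a joint): Angle in rad of the hook of the leaf of the same number: 0 = closed, level across its leaf, in its catch; starts open at 1.75 to 2.1 (1.57 = upright, more leans out to the left). Stiff hinge (0.05 N m friction): the hook stays where it is left and must be pushed right down to 0. Numbers do not tell the place
- press_mould: Wooden press mould, a bystander lying to the right of the rack, 58 x 160 x 27 mm; origin at the centre of its underside
- jigger: Hourglass-shaped metal measuring cup, a bystander standing to the left of the rack, 44 mm across, 108 mm tall; origin at the centre of its underside
- lid: Round metal tin lid, a bystander lying farther left, 125 mm across, 13 mm high; origin at the centre of its underside

How it is judged:
By the outcome, as a careful person would: the job done as asked, in the order asked, and still so for the second after the job is handed in, with the robot touching nothing.
It also fails if it takes over 67 s, if anything falls off the work surface, if the arm or the gripper's body presses on something with over 40 N, if the wrist force passes 120 N, or if a joint passes its speed limit or range.

## Robot

A 7-joint arm with a two-finger parallel gripper is mounted at the origin on a cart in front of the work surface, level with it; the furniture and walls round the work are solid. World frame = base frame: x ahead of the robot, y to its left, z up, the work surface at z = 0. Lengths are in mm, angles in rad, forces in N, time in s.
With the tool pointing down it reaches from about 400 to 900 mm from the base axis. Payload 5.5 kg.
Tool frame: the origin (TCP) lies at the very end of the fingers, on their centre line; the grasp point (between the pads) lies 19 mm behind it; z points along the fingers, y is the direction in which the jaws open and shut (so a half turn about z gives the same grasp; the last joint's range is limited). The gripper opens to 85 mm and grips with 20 to 120 N. Pads are 22 mm wide; open, the fingers measure 114 mm over their backs; the gripper's body (76 mm by 85 mm) begins 54 mm behind the grasp point. The pads swing forward as they close: fully open they stand 13 mm farther back than shut.
Start: joints at [-0.954, 0.501, -0.427, 1.55, 0.221, 1.138, -0.21], TCP at [225.165, 609.754, 231.31] pointing down, gripper open.
Joint ranges: [-2.88, 2.88], [-0.31, 2.03], [-1.54, 1.56], [0.2, 2.42], [-1.41, 4.55], [0.19, 2.02], [-2.57, 2.57]. Speed limits (rad/s): [2.57, 2.57, 3.14, 3.14, 3.14, 3.14, 3.14].

## Interface

Orientations are given as a rotation vector (axis times angle).
In Python, from workcell import arm gives the robot as it stands. The module is installed in compiled form; this text tells all that it offers.
- The arm moves only by the tool apply_moves, never from a script. Its argument "increments" is a list of rows, each a list of 7 numbers: the shift along the world's x, y, z in units of 15 cm (1.0 is 15 cm), then the turn, a rotation vector about the world's x, y, z in units of 2 rad (1.0 is 2 rad), then the opening, from -1 (shut) to 1 (fully open), so that 0 is half open. A call has 1 to 10 rows; each row is the pose to reach, as a shift and turn from the pose measured when the call began; what a row does not reach only later rows make up. A row lasts 1/8 s, in which the tool goes at most 62.5 mm and 10.7 degrees, less where a joint would pass 70% of its speed; a pose out of reach is approached as far as the arm can. A call with a number of a shift or a turn outside -1 to 1 is refused whole. A call with a gripper value outside its range is refused whole. The fingers move at their own pace and stop on an object; the grip force is fixed at half the most. Time passes only in rows, so rows that repeat a pose let the fingers close. It gives the time, the measured TCP pose, the force and the opening at its end, in the units of the state.
- arm.observe(): the state, without advancing time (a new reading comes with each control period).
- arm.read_camera(name): name is "scene" or "top" or "wrist"; returns a dict with "image" (480x640x3 uint8, red, green, blue), "fx", "fy", "cx", "cy" (pixels), "R" (3x3) and "t" (3): a world point X has camera coordinates R X + t. Camera axes: x right, y down, z forward; pixel columns grow to the right and rows downward; lengths in mm; the calibration is good to about 2 mm. A picture is of the moment at which its call begins. There is no depth.
- arm.close_job(): hands the job in, once; it reports no verdict.
Trained networks look in the newest picture that a camera, given by its name, has taken for a name from the list of things; names that differ only in an ending like _2 or _b are one class to them, and where a whole thing is asked for, a point or a joint stands for the part that bears it (a point fixed in the world has none). Each returns a list of dicts, best first, with "score" (0 to 1); they miss things now and then, are a little off and sometimes report something else, mostly with a low value. They report only what shows in the picture. A call takes as long as a camera call.
- arm.look_for(camera, thing): "xy" ([column, row] in pixels, amid what is visible of it).
- arm.pinpoint(camera, thing): "xy" ([column, row] in pixels: a listed point, or the origin of a listed thing).
The state is a dict: "time_s": time; "q": joint angles; "qd": joint speeds; "effort": joint torques, N m; "tool_pos": TCP position; "tcp_rot": TCP orientation; "force": force on the tool from outside, world axes, zero at the start; "moment": the same for the moment, N m; "opening": finger opening in mm.
Only numpy, scipy, OpenCV 4.12 (cv2) and the standard library are available. Lean on these libraries where they do the work, as an engineer would, in place of code of your own. Each camera call takes 0.05 s, during which the arm holds its last target.

## Working session

There is one attempt and no reset: what is moved stays moved. The work goes in short steps, Python scripts to look and compute and a tool call to move; the robot and the scene stay as the last step left them, time stands still between calls to the robot, and variables do not carry over. Pictures are saved under pics/ and viewed, and the job is handed in when it is done.

Besides the shell and the picture viewer there is one more tool, called after "Call:" in YAML: its name, and indented under it one key for each argument. apply_moves: Moves the arm, as the interface text tells. Its arguments: {"type":"object","properties":{"increments":{"type":"array","items":{"type":"array","items":{"type":"number","minimum":-1,"maximum":1}}}},"required":["increments"]}

```bash
mkdir -p pics; cat > h.py <<'E'
import numpy as np, cv2
from workcell import arm
def save(cam,name):
    r=arm.read_camera(cam); cv2.imwrite('pics/'+name,r['image'][:,:,::-1]); return r
def ray(r,uv):
    R=np.array(r['R']);t=np.array(r['t']); d=R.T@np.array([(uv[0]-r['cx'])/r['fx'],(uv[1]-r['cy'])/r['fy'],1]); return -R.T@t,d
def atz(r,uv,z):
    o,d=ray(r,uv); return o+d*(z-o[2])/d[2]
def proj(r,X):
    c=np.array(r['R'])@np.array(X)+np.array(r['t']); return [r['fx']*c[0]/c[2]+r['cx'],r['fy']*c[1]/c[2]+r['cy']]
E
python3 - <<'E'
from h import *
s=arm.observe(); print(s)
np.set_printoptions(precision=1,suppress=True)
Z=dict(rack=0,press_mould=0,jigger=0,lid=0)
for n in ['left','middle','right']:
    Z['boss_'+n]=56;Z['hinge_'+n]=60;Z['catch_'+n]=60
for c in ['scene','top']:
    r=save(c,c+'1.png')
    print(c,-np.array(r['R']).T@np.array(r['t']))
    for k,z in Z.items():
        print(k,[(np.round(p['xy'],1),round(p['score'],2),atz(r,p['xy'],z)) for p in arm.pinpoint(c,k)[:3]])
E
```

```text
{'time_s': 0.0, 'q': array([-0.95379801,  0.50185906, -0.42677356,  1.5514264 ,  0.22080819,
        1.13829802, -0.21028274]), 'qd': array([-4.59527696e-04, -1.39797414e-03,  9.18941284e-04,  2.77472215e-04,
        3.75207959e-05, -5.28849965e-04,  2.36915199e-04]), 'effort': array([ 2.83284289e-04, -5.69518983e+01, -5.81556827e+00, -2.80930048e+01,
        1.06688740e-02,  1.19714366e-02, -3.51162853e-06]), 'tool_pos': array([225.01964893, 609.08248821, 230.2605769 ]), 'tcp_rot': array([-5.52695528e-01, -3.09218933e+00,  2.97406307e-03]), 'force': array([ 0.74609937, -0.68621957,  0.13971703]), 'moment': array([ 0.02071782, -0.00349919,  0.04747731]), 'opening': 85.35711868860211}
scene [-343.7  984.7  658.1]
rack [(array([347.4, 244.7]), 0.85, array([541.4,  18.9,   0. ]))]
press_mould [(array([414.8, 208.6]), 0.96, array([ 572.1, -349.2,    0. ])), (array([336.6, 249.8]), 0.19, array([540.3,  65. ,   0. ]))]
jigger [(array([218.5, 316. ]), 0.63, array([494.7, 492.7,   0. ]))]
lid [(array([188.3, 352.7]), 0.66, array([427.8, 609. ,   0. ]))]
boss_left [(array([310.9, 246.9]), 0.7
[... 1414 characters left out ...]
 56. ])), (array([210.8, 255.5]), 0.35, array([494.6, 475.7,  56. ]))]
hinge_middle [(array([345.4, 260.2]), 0.86, array([470.3,  56.7,  60. ])), (array([468.2, 225.2]), 0.62, array([ 570.4, -328.4,   60. ]))]
catch_middle [(array([367.4, 254.8]), 0.67, array([485.4, -11.9,  60. ])), (array([300.1, 262.7]), 0.37, array([465.7, 197.3,  60. ]))]
boss_right [(array([405.8, 229.1]), 0.68, array([ 563.1, -134.7,   56. ]))]
hinge_right [(array([398.1, 251.3]), 0.72, array([ 494.1, -107.4,   60. ]))]
catch_right [(array([416.5, 252.2]), 0.95, array([ 490. , -164.3,   60. ])), (array([398.7, 249.7]), 0.55, array([ 499. , -109.4,   60. ])), (array([210.3, 254.2]), 0.34, array([498.5, 476.3,  60. ]))]
```

```bash
python3 - <<'E'
import cv2
a=cv2.imread('pics/top1.png')[190:310,260:500]; cv2.imwrite('pics/top1z.png',cv2.resize(a,None,fx=3.3,fy=3.3,interpolation=cv2.INTER_CUBIC))
a=cv2.imread('pics/scene1.png')[170:300,270:450]; cv2.imwrite('pics/scene1z.png',cv2.resize(a,None,fx=4.4,fy=4.4,interpolation=cv2.INTER_CUBIC))
E
```

```text
(no output)
```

View pics/top1z.png

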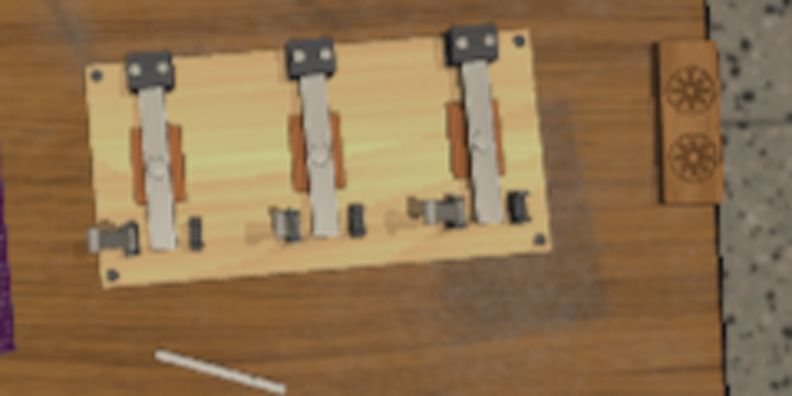

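View pics/scene1z.png

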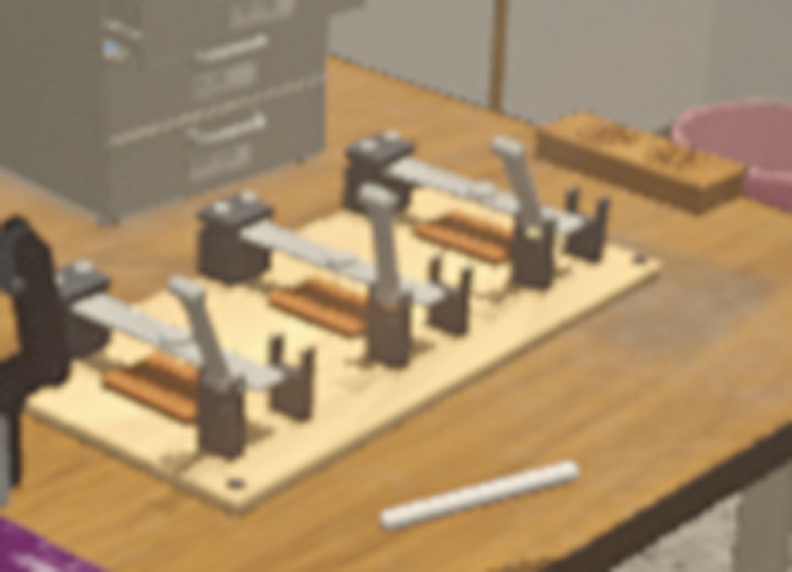

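View pics/scene1.png

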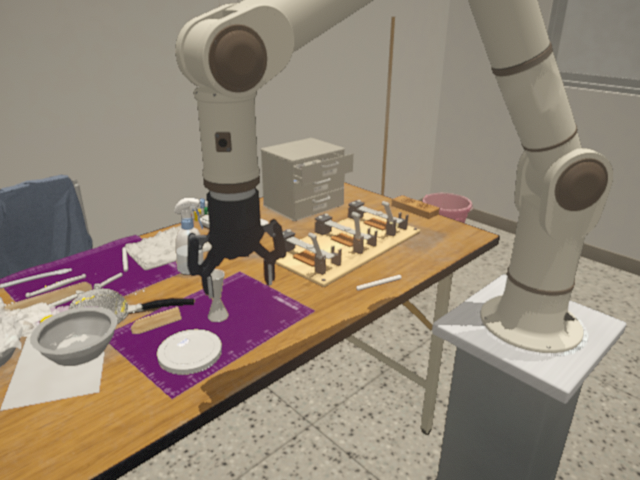

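```bash
cat > fit.py <<'E'
from h import *
from scipy.optimize import least_squares
def pts():
    P={}
    for n,y in (('left',155),('middle',0),('right',-155)):
        P['boss_'+n]=(0,y,56);P['hinge_'+n]=(-66,y+31,60);P['catch_'+n]=(-66,y-31,60)
    return P
def tow(p,X):
    c,s=np.cos(p[2]),np.sin(p[2]); return np.array([p[0]+c*X[0]-s*X[1],p[1]+s*X[0]+c*X[1],X[2]])
def fit(cams,bx=0):
    obs=[]
    for c,r,o in cams:
        obs+= [(r,X,uv) for X,uv in o]
    def f(p):
        return np.concatenate([np.array(proj(r,tow(p,(X[0]+p[3]*(X[2]>50),X[1],X[2]))))-uv for r,X,uv in obs])
    s=least_squares(f,[540,18,-.08,0],loss='soft_l1'); return s.x,f(s.x).reshape(-1,2)
E
python3 - <<'E'
from fit import *
np.set_printoptions(precision=2,suppress=True)
P=pts()
z=lambda a:[a[0]/3.3+260,a[1]/3.3+190]
o=[((110,220,12),z((85,67))),((110,-220,12),z((532,30))),((-110,-220,12),z((551,248))),((-110,220,12),z((103,288))),
(P['boss_left'],z((156,167))),(P['boss_middle'],z((319,153))),(P['boss_right'],z((479,142)))]
rt=arm.read_camera('top')
ot=list(o)
rs=None
def det(c):
    l=[]
    for k,X in P.items():
        if 'boss' in k and c=='top': continue
        d=arm.pinpoint(c,k)
        if d: l.append((X,d[0]['xy']))
    return l
ot+=det('top')
rs=arm.read_camera('scene'); os_=det('scene')
w=lambda a:[a[0]/4.4+270,a[1]/4.4+170]
os_+=[((-110,220,12),w((238,512))),((-110,-220,12),w((660,266)))]
for nm,cs in (('top',[('t',rt,ot)]),('scene',[('s',rs,os_)]),('both',[('t',rt,ot),('s',rs,os_)])):
    p,e=fit(cs); print(nm,p); print(e.T)
for k in P:
    X=np.array(P[k],float); X[0]+=p[3]; print(k,tow(p,X))
np.save('p.npy',p)
E
```

```text
top [542.8   18.55   0.06   3.76]
[[-0.48 -0.71  0.42 -0.84  0.08  0.15  1.14  1.92  0.44 -1.18 -2.75  1.75
  -0.22]
 [-0.66 -0.45  1.26  0.26 -1.07 -0.85 -1.54  1.49  4.87 -1.45 -0.17  2.3
   0.38]]
scene [541.73  21.45   0.07  -1.19]
[[ -2.18 -80.96   3.56   0.58  -2.8    2.74  -1.74   0.97   0.93   0.03]
 [  2.06  43.9   -3.21   1.3    2.38  -0.82   0.19  -0.79  -2.74  -1.83]]
both [543.06  18.59   0.06   2.38]
[[ -0.58  -0.85   0.49  -0.73   0.11   0.17   1.15   2.02   0.53  -1.09
   -2.66   1.82  -0.15  -3.19 -82.37   2.33  -0.03  -3.56   2.54  -2.23
    0.66   0.29   0.71]
 [ -0.53  -0.73   0.96   0.39  -0.56  -0.49  -1.33   2.03   5.35  -1.07
    0.15   2.53   0.55   0.95  42.74  -4.21   0.52   1.7   -1.35  -0.34
   -1.22  -3.52  -1.86]]
boss_left [535.95 173.44  56.  ]
hinge_left [468.18 200.35  60.  ]
catch_left [471.97 138.46  60.  ]
boss_middle [545.43  18.73  56.  ]
hinge_middle [477.66  45.64  60.  ]
catch_middle [481.45 -16.25  60.  ]
boss_right [ 554.91 -135.98   56.  ]
hinge_right [ 487.14 -109.07   60.  ]
catch_right [ 490.93 -170.96   60.  ]
```

Call:
apply_moves:
  increments:
    - [0.14, -0.25, 0, 0, 0, 0.03, -1]
    - [0.27, -0.5, 0, 0, 0, 0.06, -1]
    - [0.4, -0.75, 0, 0, 0, 0.08, -1]
    - [0.54, -1, 0, 0, 0, 0.1, -1]
    - [0.54, -1, 0, 0, 0, 0.1, -1]

```text
time_s: 2.88
tool_pos: [309.3, 456.2, 231.3]
tcp_rot: [0.251, 3.13, -0.003]
force: [0.2, -0.4, 0.5]
opening: -0.0
```

Call:
apply_moves:
  increments:
    - [0.14, -0.25, 0, 0, 0, 0.03, -1]
    - [0.27, -0.5, 0, 0, 0, 0.06, -1]
    - [0.4, -0.75, 0, 0, 0, 0.08, -1]
    - [0.54, -1, 0, 0, 0, 0.1, -1]
    - [0.54, -1, 0, 0, 0, 0.1, -1]

```text
time_s: 3.5
tool_pos: [392.2, 303.5, 231.3]
tcp_rot: [-0.054, 3.138, -0.005]
force: [-0.0, 0.1, -0.5]
opening: 0.1
```

Call:
apply_moves:
  increments:
    - [0.14, -0.25, 0, 0, 0, 0, -1]
    - [0.27, -0.5, 0, 0, 0, 0, -1]
    - [0.4, -0.75, 0, 0, 0, 0, -1]
    - [0.54, -1, 0, 0, 0, 0, -1]
    - [0.54, -1, 0, 0, 0, 0, -1]

```text
time_s: 4.12
tool_pos: [474.8, 151.6, 231.4]
tcp_rot: [-0.047, 3.138, -0.005]
force: [-0.5, 0.3, -0.7]
opening: -0.0
```

```bash
python3 - <<'E'
from h import *
r=save('wrist','w1.png'); print(np.round(r['R'],3),r['t'],r['fx'],-np.array(r['R']).T@r['t'])
from fit import *
p=np.load('p.npy');P=pts()
for k in P: print(k,np.round(proj(r,tow(p,P[k]))))
E
```

```text
[[-0.028  1.    -0.003]
 [ 0.948  0.028  0.317]
 [ 0.317  0.006 -0.948]] [-137.78087776 -497.23103664  228.42541155] 370.662082971636 [395.03447667 150.11760057 373.91564684]
boss_left [339. 271.]
hinge_left [374. 202.]
catch_left [303. 204.]
boss_middle [174. 276.]
hinge_middle [196. 208.]
catch_middle [125. 210.]
boss_right [ 11. 281.]
hinge_right [ 20. 213.]
catch_right [-50. 215.]
```

View pics/w1.png

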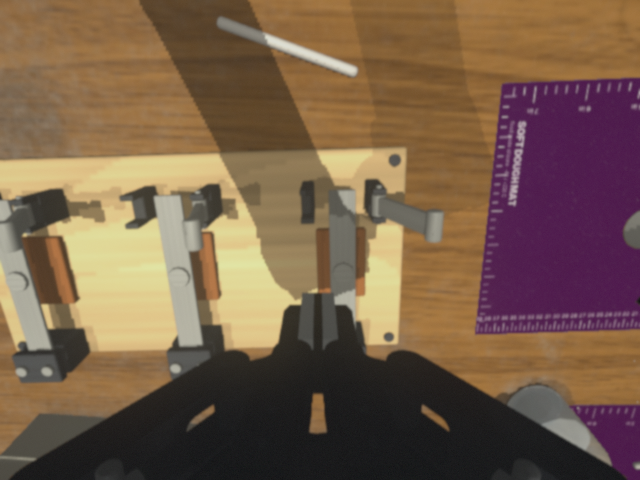

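```bash
python3 - <<'E'
from fit import *
np.set_printoptions(precision=2,suppress=True)
r=arm.read_camera('wrist');P=pts()
ob=[(P['boss_left'],(343,272)),(P['boss_middle'],(178.5,277.5)),(P['boss_right'],(17,281.5)),((-110,220,12),(406,148)),((110,220,12),(399.5,344))]
p,e=fit([('w',r,ob)]); print(p,e.T)
for k in P:
    X=np.array(P[k],float); X[0]+=p[3]; print(k,tow(p,X),proj(r,tow(p,X)))
np.save('pw.npy',p)
E
```

```text
[545.89  25.4    0.07  -2.8 ] [[ 0.47 -0.29 -2.08  1.2  -0.02]
 [-0.17 -0.24  1.12 -0.64  1.39]]
boss_left [532.61 179.86  56.  ] [np.float64(343.46834489924413), np.float64(271.82559794974674)]
hinge_left [464.66 206.32  60.  ] [np.float64(378.5173667176507), np.float64(202.37745769690008)]
catch_left [468.86 144.46  60.  ] [np.float64(306.90881743078205), np.float64(204.90745357932272)]
boss_middle [543.1   25.21  56.  ] [np.float64(178.21210343792237), np.float64(277.257075318989)]
hinge_middle [475.15  51.67  60.  ] [np.float64(200.1870457254511), np.float64(208.67803189250247)]
catch_middle [479.35 -10.18  60.  ] [np.float64(129.495760493291), np.float64(211.17561999254966)]
boss_right [ 553.6  -129.43   56.  ] [np.float64(14.917143649778495), np.float64(282.6240912377689)]
hinge_right [ 485.65 -102.97   60.  ] [np.float64(24.136671937450217), np.float64(214.89805345722186)]
catch_right [ 489.85 -164.83   60.  ] [np.float64(-45.654861461492146), np.float64(217.3638524977795)]
```

Call:
apply_moves:
  increments:
    - [0.2, 0.09, -0.2, 0, 0, 0.01, -1]
    - [0.39, 0.17, -0.4, 0, 0, 0.01, -1]
    - [0.39, 0.17, -0.7, 0, 0, 0.01, -1]
    - [0.39, 0.17, -0.85, 0, 0, 0.01, -1]
    - [0.39, 0.17, -0.85, 0, 0, 0.01, -1]

```text
time_s: 4.85
tool_pos: [529.1, 182.6, 102.0]
tcp_rot: [0.092, -3.138, 0.003]
force: [0.4, 0.7, 0.2]
opening: 0.0
```

```bash
python3 - <<'E'
from fit import *
r=save('wrist','w2.png'); s=arm.observe(); print(s['tool_pos'],s['force'])
r2=save('scene','s2.png')
cv2.imwrite('pics/s2z.png',cv2.resize(r2['image'][190:300,260:380,::-1],None,fx=5,fy=5,interpolation=cv2.INTER_CUBIC))
print(proj(r,s['tool_pos']),proj(r,s['tool_pos']-[0,0,s['tool_pos'][2]-56]))
E
```

```text
[530.44270769 182.63088922 103.55613829] [ 0.44040226 -0.76975834  0.35423448]
[np.float64(316.72583912643836), np.float64(312.995362210749)] [np.float64(317.01227855679275), np.float64(269.5524103652428)]
```

View pics/w2.png

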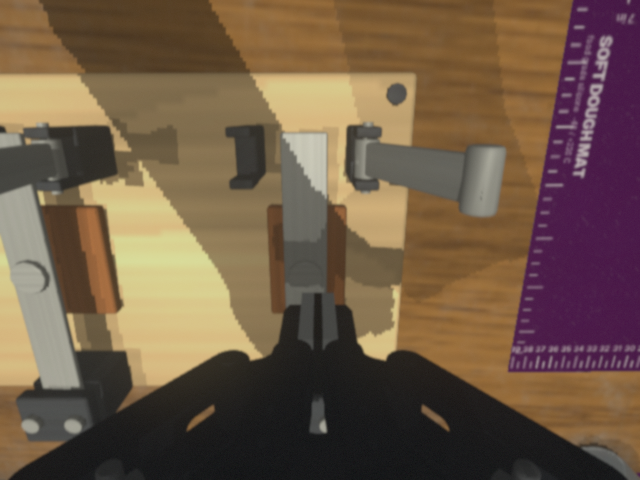

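View pics/s2z.png

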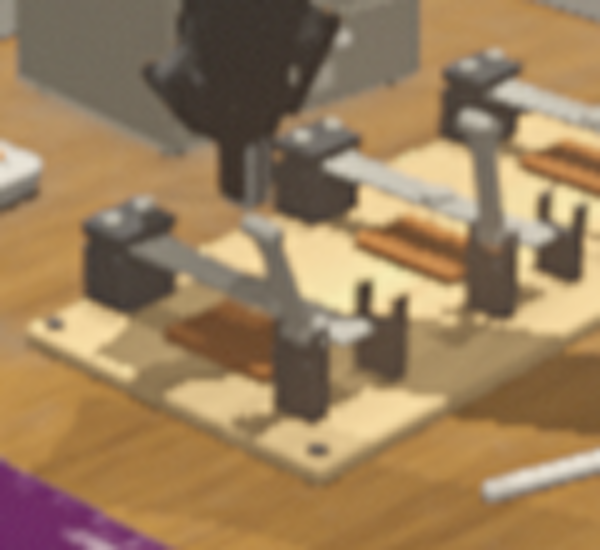

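Call:
apply_moves:
  increments:
    - [0.014, -0.04, -0.1, 0, 0, 0, -1]
    - [0.014, -0.04, -0.2, 0, 0, 0, -1]
    - [0.014, -0.04, -0.26, 0, 0, 0, -1]
    - [0.014, -0.04, -0.27, 0, 0, 0, -1]
    - [0.014, -0.04, -0.27, 0, 0, 0, -1]

```text
time_s: 5.58
tool_pos: [533.6, 176.6, 64.0]
tcp_rot: [-0.09, 3.137, -0.001]
force: [-0.3, 0.5, -0.1]
opening: -0.5
```

```bash
python3 - <<'E'
from fit import *
r=save('wrist','w3.png'); s=arm.observe(); print(s['tool_pos'],s['force'])
print(proj(r,s['tool_pos']),proj(r,s['tool_pos']-[0,0,s['tool_pos'][2]-56]))
E
```

```text
[533.83551852 176.66978076  64.29355992] [0.05777229 0.64488759 0.44994306]
[np.float64(316.859726808704), np.float64(309.1275423002953)] [np.float64(316.8962914772858), np.float64(300.0096170991518)]
```

View pics/w3.png

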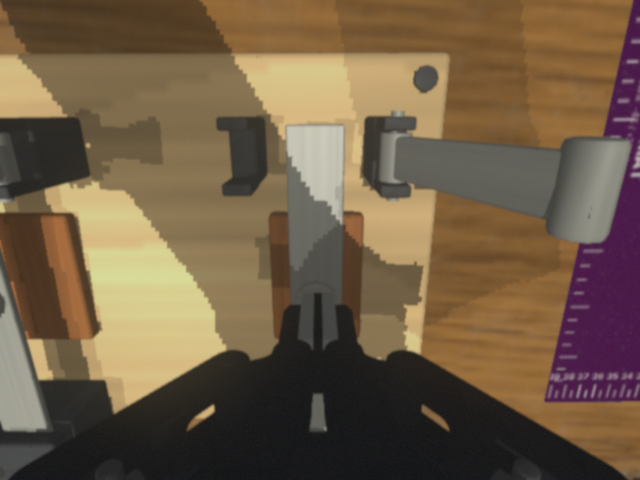

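Call:
apply_moves:
  increments:
    - [0, 0, -0.02, 0, 0, 0, -1]
    - [0, 0, -0.04, 0, 0, 0, -1]
    - [0, 0, -0.05, 0, 0, 0, -1]
    - [0, 0, -0.06, 0, 0, 0, -1]
    - [0, 0, -0.06, 0, 0, 0, -1]

```text
time_s: 6.25
tool_pos: [533.7, 176.6, 55.3]
tcp_rot: [-0.09, 3.137, -0.001]
force: [-0.1, -0.3, 1.4]
opening: 0.0
```

Call:
apply_moves:
  increments:
    - [0, 0, -0.007, 0, 0, 0, -1]
    - [0, 0, -0.013, 0, 0, 0, -1]
    - [0, 0, -0.013, 0, 0, 0, -1]

```text
time_s: 6.62
tool_pos: [533.7, 176.6, 53.7]
tcp_rot: [-0.09, 3.137, -0.001]
force: [-2.6, -0.3, 6.6]
opening: -0.3
```

Call:
apply_moves:
  increments:
    - [0, 0, -0.004, 0, 0, 0, -1]
    - [0, 0, -0.008, 0, 0, 0, -1]
    - [0, 0, -0.008, 0, 0, 0, -1]

```text
time_s: 7.0
tool_pos: [533.6, 176.6, 53.1]
tcp_rot: [-0.09, 3.137, -0.002]
force: [-2.9, -0.8, 8.5]
opening: 0.1
```

```bash
python3 - <<'E'
from fit import *
s=arm.observe(); print(s['tool_pos'],s['force'])
r=save('scene','s3.png');s=arm.observe(); print(s['tool_pos'],s['force'])
E
```

```text
[533.64731882 176.64311254  53.1229024 ] [-2.89549853 -0.77013452  8.54638176]
[533.63988058 176.64930963  53.12964772] [-2.74389238 -0.77823597  8.16891834]
```

Call:
apply_moves:
  increments:
    - [0, 0, 0.2, 0, 0, 0, -1]
    - [0, 0, 0.5, 0, 0, 0, -1]
    - [0, -0.2, 0.65, 0, 0, 0, -1]
    - [0.02, -0.5, 0.65, 0, 0, 0, -1]
    - [0.05, -0.8, 0.65, 0, 0, 0, -1]
    - [0.067, -1, 0.6, 0, 0, 0, -1]
    - [0.067, -1, 0.4, 0, 0, 0, -1]
    - [0.067, -1, 0.3, 0, 0, 0, -1]
    - [0.067, -1, 0.3, 0, 0, 0, -1]

```text
time_s: 8.18
tool_pos: [542.6, 27.3, 96.9]
tcp_rot: [-0.092, 3.14, -0.001]
force: [-0.3, 0.5, 0.1]
opening: -0.1
```

```bash
python3 - <<'E'
from fit import *
r=save('wrist','w4.png'); s=arm.observe(); print(s['tool_pos'],s['force'])
print(proj(r,s['tool_pos']),proj(r,s['tool_pos']-[0,0,s['tool_pos'][2]-56]))
E
```

```text
[543.44418545  27.48316762  97.87109301] [ 1.24189766 -0.56400149 -0.15528636]
[np.float64(317.03093427539636), np.float64(311.23889330359873)] [np.float64(317.14498660255936), np.float64(272.20450465567444)]
```

View pics/w4.png

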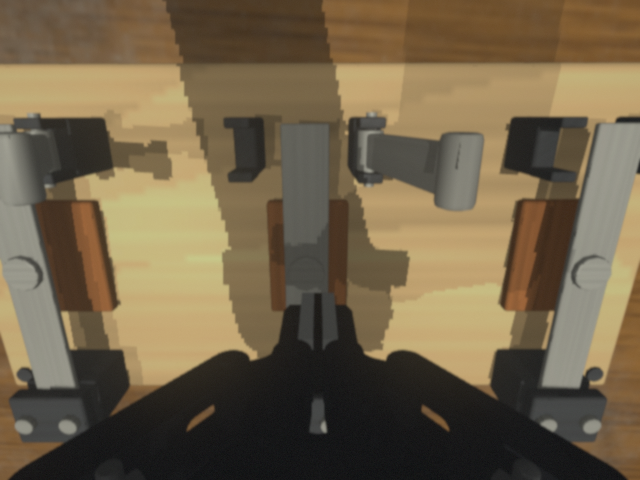

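Call:
apply_moves:
  increments:
    - [0, -0.033, -0.1, 0, 0, 0, -1]
    - [0, -0.033, -0.2, 0, 0, 0, -1]
    - [0, -0.033, -0.255, 0, 0, 0, -1]
    - [0, -0.033, -0.265, 0, 0, 0, -1]
    - [0, -0.033, -0.265, 0, 0, 0, -1]

```text
time_s: 8.85
tool_pos: [543.5, 22.7, 58.1]
tcp_rot: [-0.092, 3.138, -0.001]
force: [0.1, 0.0, -0.1]
opening: -0.1
```

Call:
apply_moves:
  increments:
    - [0, 0, -0.007, 0, 0, 0, -1]
    - [0, 0, -0.014, 0, 0, 0, -1]
    - [0, 0, -0.02, 0, 0, 0, -1]
    - [0, 0, -0.02, 0, 0, 0, -1]

```text
time_s: 9.35
tool_pos: [543.7, 22.7, 55.3]
tcp_rot: [-0.093, 3.137, -0.001]
force: [-0.2, 0.3, 2.6]
opening: 0.1
```

Call:
apply_moves:
  increments:
    - [0, 0, -0.007, 0, 0, 0, -1]
    - [0, 0, -0.014, 0, 0, 0, -1]
    - [0, 0, -0.014, 0, 0, 0, -1]

```text
time_s: 9.72
tool_pos: [543.6, 22.7, 53.5]
tcp_rot: [-0.093, 3.138, -0.001]
force: [-1.8, 1.1, 5.6]
opening: -0.2
```

Call:
apply_moves:
  increments:
    - [0, 0, -0.007, 0, 0, 0, -1]
    - [0, 0, -0.007, 0, 0, 0, -1]
    - [0, 0, -0.007, 0, 0, 0, -1]

```text
time_s: 10.1
tool_pos: [543.7, 22.7, 53.1]
tcp_rot: [-0.092, 3.137, -0.001]
force: [-2.6, -0.7, 7.8]
opening: 0.1
```

Call:
apply_moves:
  increments:
    - [0, 0, 0.2, 0, 0, 0, -1]
    - [0, 0, 0.5, 0, 0, 0, -1]
    - [0, -0.2, 0.65, 0, 0, 0, -1]
    - [0.02, -0.5, 0.65, 0, 0, 0, -1]
    - [0.05, -0.8, 0.65, 0, 0, 0, -1]
    - [0.067, -1, 0.6, 0, 0, 0, -1]
    - [0.067, -1, 0.4, 0, 0, 0, -1]
    - [0.067, -1, 0.3, 0, 0, 0, -1]
    - [0.067, -1, 0.3, 0, 0, 0, -1]

```text
time_s: 11.22
tool_pos: [552.6, -126.3, 96.7]
tcp_rot: [0.094, -3.14, -0.0]
force: [-0.7, -0.0, 0.7]
opening: -0.3
```

```bash
python3 - <<'E'
from fit import *
r=save('wrist','w5.png'); s=arm.observe(); print(s['tool_pos'],s['force'])
print(proj(r,s['tool_pos']),proj(r,s['tool_pos']-[0,0,s['tool_pos'][2]-56]))
E
```

```text
[ 553.51095002 -126.38962377   97.7544374 ] [-0.43565291  1.0047262  -0.29762529]
[np.float64(316.4706712265532), np.float64(311.50937885987344)] [np.float64(316.6222208615577), np.float64(272.5506017534215)]
```

View pics/w5.png

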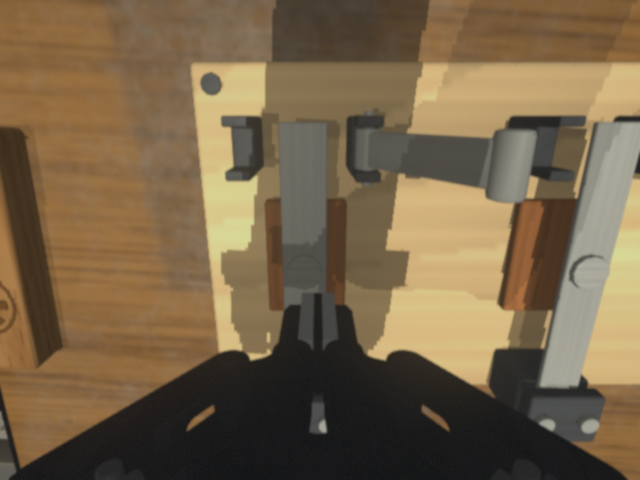

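Boss at about (304,270), so about −6 mm in y.

Call:
apply_moves:
  increments:
    - [0, -0.039, -0.1, 0, 0, 0, -1]
    - [0, -0.039, -0.2, 0, 0, 0, -1]
    - [0, -0.039, -0.255, 0, 0, 0, -1]
    - [0, -0.039, -0.265, 0, 0, 0, -1]
    - [0, -0.039, -0.265, 0, 0, 0, -1]

```text
time_s: 11.9
tool_pos: [553.6, -132.2, 58.0]
tcp_rot: [-0.095, 3.138, -0.0]
force: [-0.7, -0.3, 0.2]
opening: 0.1
```

Call:
apply_moves:
  increments:
    - [0, 0, -0.007, 0, 0, 0, -1]
    - [0, 0, -0.014, 0, 0, 0, -1]
    - [0, 0, -0.02, 0, 0, 0, -1]
    - [0, 0, -0.02, 0, 0, 0, -1]

```text
time_s: 12.4
tool_pos: [553.8, -132.2, 55.1]
tcp_rot: [-0.095, 3.138, -0.0]
force: [0.1, 0.1, 0.4]
opening: -0.1
```

Call:
apply_moves:
  increments:
    - [0, 0, -0.007, 0, 0, 0, -1]
    - [0, 0, -0.014, 0, 0, 0, -1]
    - [0, 0, -0.014, 0, 0, 0, -1]

```text
time_s: 12.78
tool_pos: [553.7, -132.2, 53.1]
tcp_rot: [-0.095, 3.138, -0.001]
force: [-1.4, -0.1, 3.1]
opening: 0.1
```

Call:
apply_moves:
  increments:
    - [0, 0, -0.008, 0, 0, 0, -1]
    - [0, 0, -0.016, 0, 0, 0, -1]
    - [0, 0, -0.024, 0, 0, 0, -1]
    - [0, 0, -0.024, 0, 0, 0, -1]

```text
time_s: 13.28
tool_pos: [553.7, -132.2, 49.8]
tcp_rot: [-0.095, 3.138, -0.001]
force: [-2.7, 0.9, 7.5]
opening: 0.0
```

Call:
apply_moves:
  increments:
    - [0, 0, -0.008, 0, 0, 0, -1]
    - [0, 0, -0.015, 0, 0, 0, -1]
    - [0, 0, -0.017, 0, 0, 0, -1]
    - [0, 0, -0.017, 0, 0, 0, -1]

```text
time_s: 13.78
tool_pos: [553.7, -132.3, 48.0]
tcp_rot: [-0.095, 3.138, -0.001]
force: [-2.7, 1.0, 10.3]
opening: -0.2
```

Call:
apply_moves:
  increments:
    - [0, 0, -0.004, 0, 0, 0, -1]
    - [0, 0, -0.004, 0, 0, 0, -1]
    - [0, 0, -0.004, 0, 0, 0, -1]
    - [0, 0, -0.004, 0, 0, 0, -1]
    - [0, 0, -0.004, 0, 0, 0, -1]
    - [0, 0, -0.004, 0, 0, 0, -1]
    - [0, 0, -0.004, 0, 0, 0, -1]
    - [0, 0, -0.004, 0, 0, 0, -1]
    - [0, 0, -0.004, 0, 0, 0, -1]
    - [0, 0, -0.004, 0, 0, 0, -1]

```text
time_s: 15.02
tool_pos: [553.8, -132.2, 48.1]
tcp_rot: [-0.095, 3.138, -0.001]
force: [-3.9, 0.4, 9.9]
opening: 0.1
```

```bash
python3 - <<'E'
from fit import *
s=arm.observe(); print(s['tool_pos'],s['force'])
r=save('scene','s6.png')
cv2.imwrite('pics/s6z.png',cv2.resize(r['image'][180:280,300:440,::-1],None,fx=5,fy=5,interpolation=cv2.INTER_CUBIC))
E
```

```text
[ 553.78765425 -132.21920925   48.11549411] [-3.90648634  0.35583242  9.90584004]
```

View pics/s6z.png

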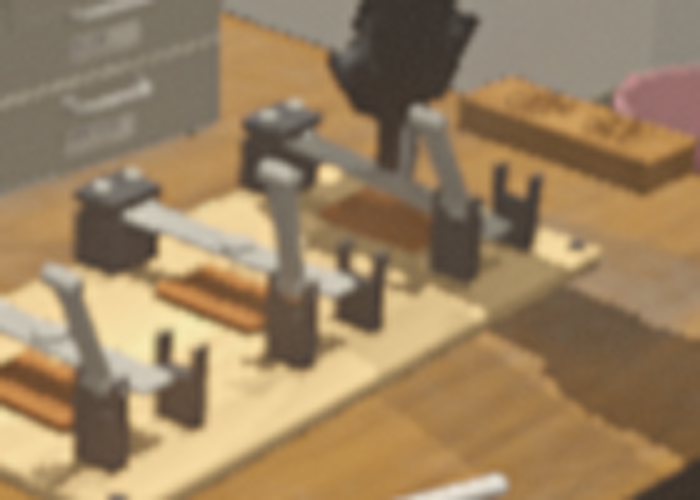

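```bash
python3 - <<'E'
from fit import *
np.set_printoptions(precision=1,suppress=True)
r=arm.read_camera('wrist'); s=arm.observe()
# reconstruct camera pose at w5: same rotation approx, translate by TCP difference
R=np.array(r['R']); c=-R.T@np.array(r['t'])+np.array([553.51-s['tool_pos'][0],-126.39-s['tool_pos'][1],97.75-s['tool_pos'][2]])
r5=dict(r); r5['t']=-R@c
print('boss',atz(r5,(304,270),56),'hinge',atz(r5,(366,149),62),'catch mid',atz(r5,(243,148),62))
h=atz(r5,(366,149),60)
for th in (1.75,1.85,1.95,2.05,2.1):
    print(th,proj(r5,[h[0]+.065*72*np.cos(th),h[1]-72*np.cos(th),60+72*np.sin(th)]))
E
```

```text
boss [ 553.9 -133.4   56. ] hinge [ 488.  -107.1   62. ] catch mid [ 490.9 -164.8   62. ]
1.75 [np.float64(439.6842661759623), np.float64(169.92789911718194)]
1.85 [np.float64(461.57713311159443), np.float64(169.00832677473517)]
1.95 [np.float64(481.250861703831), np.float64(167.80645415830475)]
2.05 [np.float64(498.3113274639314), np.float64(166.37009865316026)]
2.1 [np.float64(505.77925437105296), np.float64(165.5804573650109)]
```

Call:
apply_moves:
  increments:
    - [0, 0, 0.2, 0, 0, 0, -1]
    - [0, 0, 0.5, 0, 0, 0, -1]
    - [0, 0, 0.75, 0, 0, 0, -1]
    - [-0.1, 0.15, 0.75, 0, 0, 0, -1]
    - [-0.3, 0.4, 0.75, 0, 0, 0, -1]
    - [-0.44, 0.63, 0.75, 0, 0, 0, -1]
    - [-0.44, 0.63, 0.72, 0, 0, 0, -1]
    - [-0.44, 0.63, 0.6, 0, 0, 0, -1]
    - [-0.44, 0.63, 0.44, 0, 0, 0, -1]
    - [-0.44, 0.63, 0.43, 0, 0, 0, -1]

```text
time_s: 16.38
tool_pos: [486.6, -38.4, 110.9]
tcp_rot: [0.093, -3.139, 0.001]
force: [-0.9, -0.7, 0.0]
opening: 0.1
```

```bash
python3 - <<'E'
from fit import *
s=arm.observe(); print(s['tool_pos'],s['force'],s['q'])
r=save('wrist','w7.png')
r=save('scene','s7.png')
cv2.imwrite('pics/s7z.png',cv2.resize(r['image'][180:280,300:440,::-1],None,fx=5,fy=5,interpolation=cv2.INTER_CUBIC))
E
```

```text
[486.62384844 -38.43530901 110.89159795] [-0.9115948  -0.74741278  0.03157067] [ 0.22013203  0.36248897 -0.23144234  2.05397804  0.12198372  0.73917705
  1.54311695]
```

View pics/s7z.png

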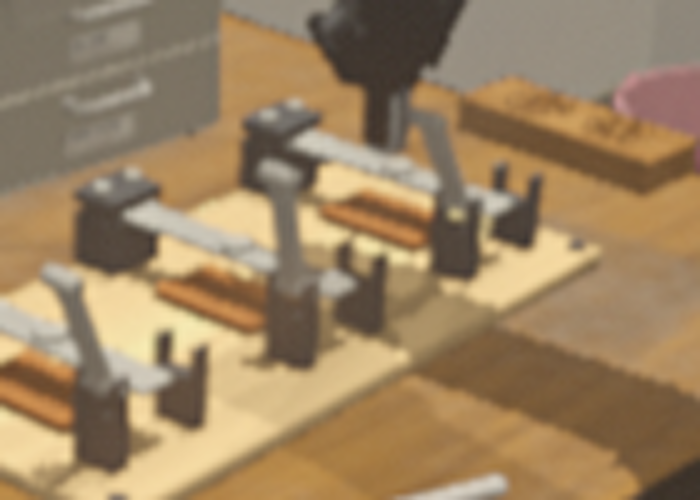

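View pics/w7.png

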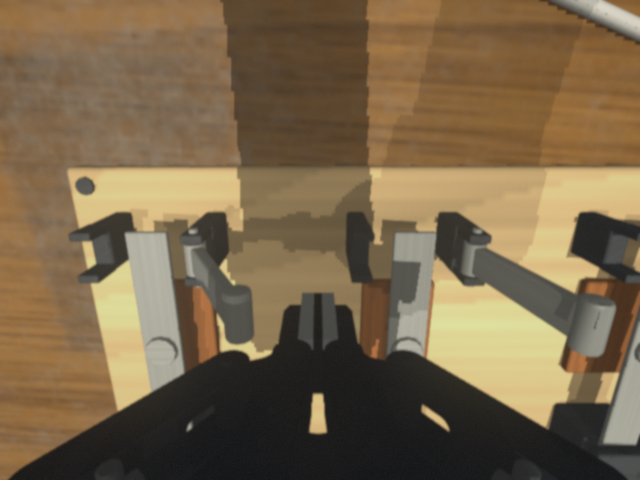

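Call:
apply_moves:
  increments:
    - [0, -0.1, 0, 0, 0, 0, -1]
    - [0, -0.2, 0, 0, 0, 0, -1]
    - [0, -0.3, 0, 0, 0, 0, -1]
    - [0, -0.4, 0, 0, 0, 0, -1]
    - [0, -0.48, 0, 0, 0, 0, -1]
    - [0.01, -0.547, 0, 0, 0, 0, -1]
    - [0.01, -0.547, 0, 0, 0, 0, -1]

```text
time_s: 17.35
tool_pos: [489.4, -121.4, 112.3]
tcp_rot: [-0.091, 3.139, -0.002]
force: [-0.4, -0.3, -0.5]
opening: -0.0
```

```bash
python3 - <<'E'
from fit import *
s=arm.observe(); print(s['tool_pos'],s['force'])
r=save('wrist','w8.png')
r=save('scene','s8.png')
cv2.imwrite('pics/s8z.png',cv2.resize(r['image'][180:280,300:440,::-1],None,fx=5,fy=5,interpolation=cv2.INTER_CUBIC))
E
```

```text
[ 489.41175663 -121.39485035  112.3362518 ] [-0.40925587 -0.31605823 -0.45344661]
```

View pics/s8z.png

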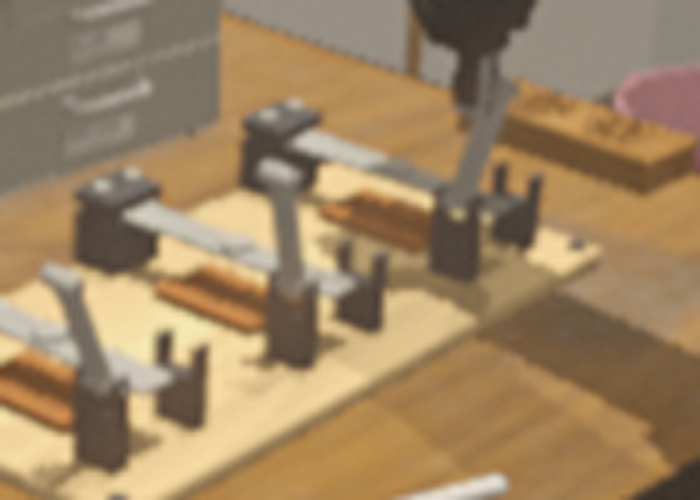

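View pics/w8.png

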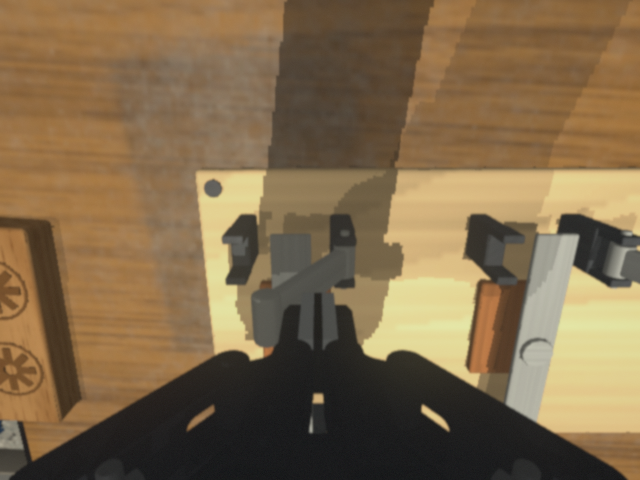

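Call:
apply_moves:
  increments:
    - [0, -0.05, -0.03, 0, 0, 0, -1]
    - [0, -0.1, -0.08, 0, 0, 0, -1]
    - [0, -0.125, -0.12, 0, 0, 0, -1]
    - [0, -0.145, -0.16, 0, 0, 0, -1]
    - [0.003, -0.152, -0.2, 0, 0, 0, -1]
    - [0.003, -0.157, -0.24, 0, 0, 0, -1]
    - [0.003, -0.157, -0.27, 0, 0, 0, -1]
    - [0.003, -0.157, -0.295, 0, 0, 0, -1]
    - [0.003, -0.157, -0.295, 0, 0, 0, -1]

```text
time_s: 18.58
tool_pos: [489.7, -143.4, 67.8]
tcp_rot: [-0.094, 3.139, -0.0]
force: [0.3, 0.4, -0.3]
opening: -0.3
```

```bash
python3 - <<'E'
from fit import *
s=arm.observe(); print(s['tool_pos'],s['force'])
r=save('wrist','w9.png')
r=save('scene','s9.png')
cv2.imwrite('pics/s9z.png',cv2.resize(r['image'][180:280,300:440,::-1],None,fx=5,fy=5,interpolation=cv2.INTER_CUBIC))
E
```

```text
[ 489.7136432  -143.43773659   67.81477824] [ 0.25173637  0.4295897  -0.34160488]
```

View pics/s9z.png

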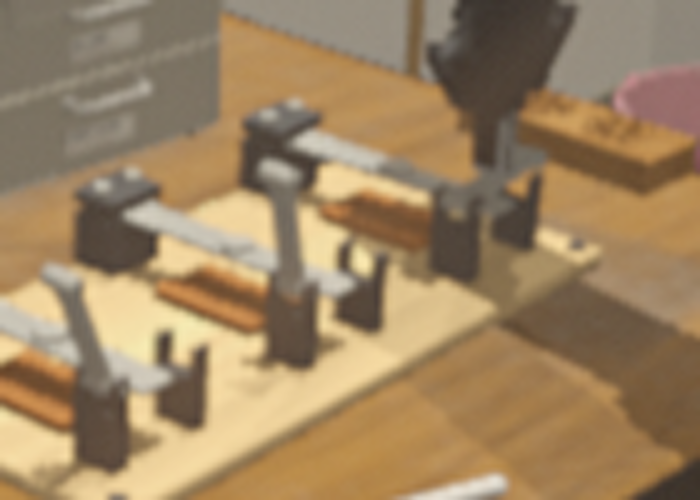

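View pics/w9.png

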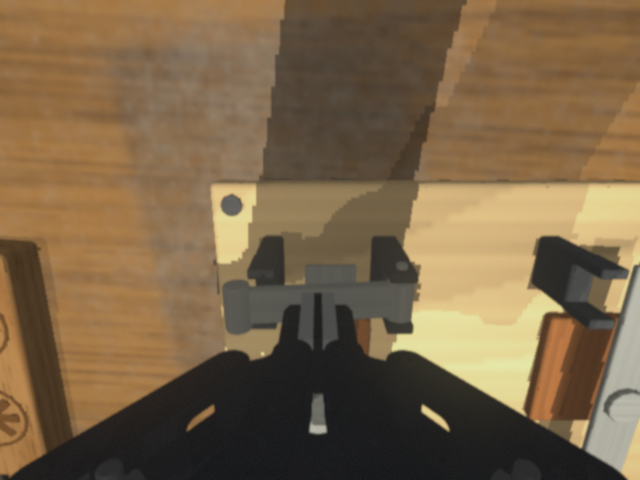

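Call:
apply_moves:
  increments:
    - [0, 0, -0.01, 0, 0, 0, -1]
    - [0, 0, -0.02, 0, 0, 0, -1]
    - [0, 0, -0.028, 0, 0, 0, -1]
    - [0, 0, -0.028, 0, 0, 0, -1]

```text
time_s: 19.18
tool_pos: [489.8, -143.4, 63.8]
tcp_rot: [-0.094, 3.139, -0.001]
force: [-1.3, -0.3, 0.1]
opening: 0.1
```

Call:
apply_moves:
  increments:
    - [0, 0, -0.008, 0, 0, 0, -1]
    - [0, 0, -0.013, 0, 0, 0, -1]
    - [0, 0, -0.013, 0, 0, 0, -1]

```text
time_s: 19.55
tool_pos: [490.0, -143.4, 63.4]
tcp_rot: [-0.094, 3.139, -0.001]
force: [-5.1, 0.8, 16.2]
opening: -0.1
```

Call:
apply_moves:
  increments:
    - [0, 0, 0.05, 0, 0, 0, -1]
    - [0, 0, 0.3, 0, 0, 0, -1]
    - [0, 0, 0.6, 0, 0, 0, -1]
    - [0, 0, 0.9, 0, 0, 0, -1]
    - [-0.3, 0, 0.9, 0, 0, 0, -1]
    - [-0.3, 0, 0.9, 0, 0, 0, -1]

```text
time_s: 20.3
tool_pos: [441.8, -143.6, 198.4]
tcp_rot: [0.092, -3.139, 0.002]
force: [-0.3, 0.2, -0.2]
opening: -0.2
```

```bash
python3 - <<'E'
from fit import *
s=arm.observe(); print(s['tool_pos'],s['force'])
r=save('wrist','w10.png')
r=save('scene','s10.png')
cv2.imwrite('pics/s10z.png',cv2.resize(r['image'][170:310,270:450,::-1],None,fx=4.2,fy=4.2,interpolation=cv2.INTER_CUBIC))
E
```

```text
[ 441.78321811 -143.59350349  198.42889247] [-0.28956535  0.22431443 -0.20763834]
```

View pics/s10z.png

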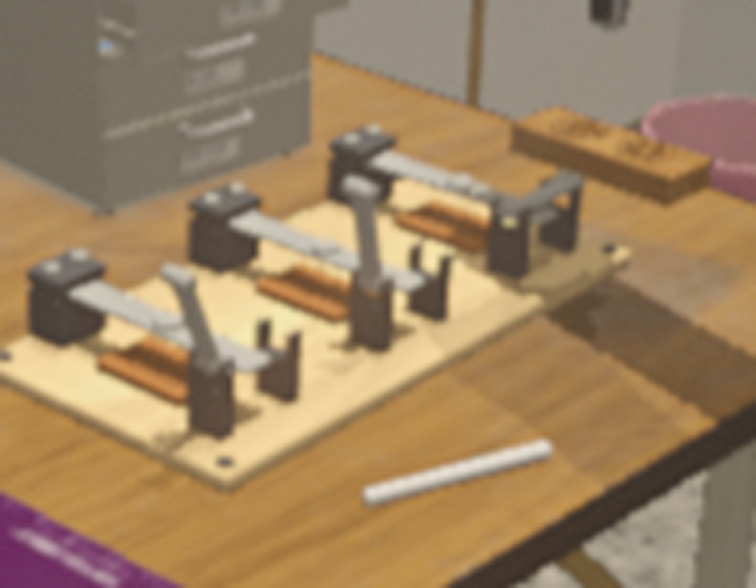

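View pics/w10.png

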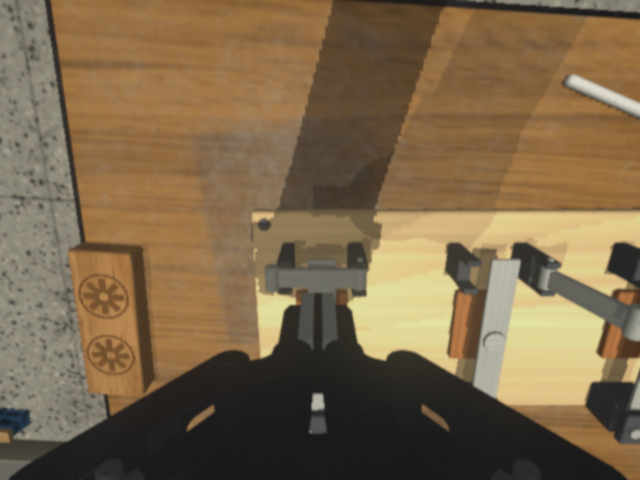

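```bash
python3 - <<'E'
from workcell import arm
print(arm.close_job())
E
```

```text
the job is handed in; nothing more can be done
None
```

The tired leaf is the one at the **right** station. Its hook is now closed and home in its catch, and the job is handed in.

| Station | Load | Boss went down | Stiffness | Verdict |
|---|---|---|---|---|
| Left | about 8.5 N | about 3 mm | about 3 N/mm | sound |
| Middle | about 8 N | about 3 mm | about 2.7 N/mm | sound |
| Right | about 10 N | about 8 mm | about 1.25 N/mm | tired |

- **Pressing:** I held the right leaf at about 10 N for 1.2 s. No reading during pressing was above 10.3 N. The two sound leaves were pressed a little under 10 N, because the difference was already clear.
- **Closing the hook:** I swung the right hook over with the closed fingers and pushed it down until it met a hard stop. The fingertip was then at 63.4 mm (a closed hook's top is 64 mm), with 16 N on the hook.
- **Last checks:** In the final pictures the right strap lies level between the prongs and the other two hooks stand open. The mould looks unmoved. The arm was clear with about 0 N on it, at 20.3 s when I took the last readings.
- **Limits of the checks:** The hook's angle could not be read directly, so "home" rests on the hard stop and the pictures. The camera position estimates differed by up to 6 mm, so I corrected each approach with the wrist camera. I did not look again at the jigger and lid at the end, but the path passed well above them.

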